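# Click the frying pan's handle on

## Robot

A 6-joint arm with a two-finger parallel gripper is mounted at the origin on the work surface. World frame = base frame: x ahead of the robot, y to its left, z up, the work surface at z = 0. Lengths are in m, angles in degrees, forces in N, time in s.
With the tool pointing down it reaches from about 0.25 to 0.775 m from the base axis. Payload 4 kg.
Tool frame: the origin (TCP) lies midway between the tips of the shut fingers; the grasp point (between the pads) lies 19 mm behind it (bot.pinch_z is the distance from the TCP to the grasp point, in m); z points along the fingers, y is the line along which they close (so a half turn about z gives the same grasp; the last joint's range is limited). The gripper opens to 85 mm and grips with 20 to 120 N. Pads are 22 mm wide; open, the fingers measure 114 mm over their backs; the gripper's body (76 mm by 85 mm) begins 54 mm behind the grasp point. The pads swing forward as they close: fully open they stand 13 mm farther back than shut.
Start: joints at [-69.276, 4.996, 78.535, -0, 96.463, -5.907], TCP at [0.247, -0.492, 0.193] pointing down, gripper open.
Joint ranges: [-177.83, 177.83], [-43.37, 116.18], [15.69, 146.23], [-61.86, 241.86], [9.47, 152.12], [-147.06, 147.06]. Speed limits (degrees/s): [159.86, 159.86, 180, 180, 180, 180].

## Interface

Orientations are given as a 3x3 rotation matrix whose columns are the frame's x, y, z axes.
In Python, from plant import status, cams, bot, spotter gives the robot as it stands.
- The arm moves only by the tool arm_command, never from a script. Its argument "series" is one flat list of numbers, 5 for each row, row after row: the shift along the world's x, y, z in mm, then the turn about the world's z in degrees, then the closure, from 0 (fully open) to 1 (shut). In form: [dx, dy, dz, yaw, grip, dx, dy, dz, yaw, grip, ...]. A call has 1 to 20 rows; each row shifts and turns the commanded pose from where the row before left it; what a row does not reach is not made up. A row lasts 1/12 s, in which the tool goes at most 41.7 mm and 7.16 degrees, less where a joint would pass 70% of its speed; a pose out of reach is approached as far as the arm can. A call with a gripper value outside its range is refused whole. The fingers move at their own pace and stop on an object; "newtons" is the grip in N (left out, the last holds). Time passes only in rows, so rows that do not move let the fingers close. It gives the time, the measured TCP pose, the force, the opening and the grip force at its end, in the units of the state.
- status.get_state(): the state, without advancing time (a new reading comes with each control period).
- cams.capture(name): name is "scene" or "top"; returns the picture (420x560x3 uint8, red, green, blue); there is no depth.
- cams.camera_model(name): a dict with "K" (3x3 intrinsics, pixels), "rvec" (rotation vector, rad) and "tvec" (3), from world to camera coordinates, as OpenCV has them. Camera axes: x right, y down, z forward; pixel columns grow to the right and rows downward; lengths in m; the calibration is good to about 2 mm. A picture is of the moment at which its call begins. camera_model takes no time and is no camera call.
- bot.finish_job(): hands the job in; it is judged then, once.
Trained networks look in the newest picture that a camera, given by its name, has taken for a name from the list of things; names that differ only in an ending like _2 or _b are one class to them, and where a whole thing is asked for, a point or a joint stands for the part that bears it (a point fixed in the world has none). Each returns a list of dicts, best first, with "conf" (0 to 1); they miss things now and then, are a little off and sometimes report something else, mostly with a low value. They report only what shows in the picture. A call takes as long as a camera call. They do not tell look-alikes from the thing itself.
- spotter.search_frame(camera, thing): "point" ([x, y, z] in m, in world coordinates, good to about 4 mm: the middle of the surface that is visible of it).
- spotter.masks_of(camera, thing): "pixels" (420x560 bool, what is visible of it).
The state is a dict: "clock": time; "joint_pos": joint angles; "joint_vel": joint speeds; "joint_torque": joint torques, N m; "position": TCP position; "orientation": TCP orientation; "force": force on the tool from outside, world axes, zero at the start; "ft_torque": the same for the moment, N m; "opening": finger opening in m; "grasp_force": force on a finger pad.
Only numpy, scipy, OpenCV 4.12 (cv2) and the standard library are available. Lean on these libraries where they do the work, as an engineer would, in place of code of your own. Each camera call takes 0.05 s, during which the arm holds its last target. There are 200 camera calls.

## Task

Fit the loose handle to the frying pan on the two-plate stove: slide its open end all the way onto the pan's steel stub until the brass spring button pops up through the hole in the handle, then let go of it. Leave the pan sitting where it is on its hot plate, and do not disturb the pot or anything else standing about on the table.

Things in the scene. Friction and masses are not known exactly. Their poses are not given: they have to be found in the camera images.
- handle: Loose pan handle, 170 g, 180 mm long, lying hole upward. Origin: on its underside below its balance point, where to grasp it. +x points to its open mouth, z up. x = -68 to 36 mm: black plastic grip with flat sides, 28 mm wide (y), 30 mm tall (z 0 to 30). x = 36 to 112 mm: aluminium tube, axis at z = 15.5 mm, bore 23 wide x 15.5 tall x 76 mm deep. A wire ring at the tail sticks out 23 mm more
- handle_mouth (a point): Centre of the handle's open mouth, on the tube's axis: x = 112, z = 15.5 mm in the handle's frame. The last 12 mm of the tube bell out by 7 mm at the top, 4 mm below and 5 mm at each side, to an outer 38 x 32 mm, so it finds a stub that is up to about 4 mm off
- handle_hole (a point): Centre of the round 15 mm hole in the top wall of the handle's tube, mid-way through the wall: 25 mm back from the mouth, at x = 87, z = 24.5 mm in the handle's frame
- pan: Black cast-iron frying pan, 220 mm across, 50 mm tall, 1.9 kg, standing loose on one of the stove's two hot plates (top 82 mm above the table); pushes under about 9 N do not shift it. Origin: centre of the underside. Its steel stub points level along its own -x; the fitted handle's +x lies along the pan's +x, hole up
- stub_tip (a point): Tip of the pan's steel stub, on its axis, 197 mm from the pan's centre, 32 mm above the pan's underside (114 mm above the table). The stub is a flat bar 20 mm wide, 13 mm tall and 72 mm long, its last 14 mm tapering to 10 x 6 mm
- stub_shoulder (a point): Root of the stub, on its axis, 125 mm from the pan's centre: a flat shoulder 42 mm wide, 35 mm tall, where the handle's mouth stops when fully on. The hole is then 1 mm past the button's centre, within its 2 mm of play
- button_seat (a point): Where the hole's centre belongs: on the button's axis, 26 mm from the shoulder towards the tip, 9 mm above the stub's axis; fixed to the pan. The spring button is a round-headed brass pin 11 mm across that stands 7 mm up from the stub's top; the belled mouth rides over it and presses it down, which takes about 5 N along the stub
- button (a joint): Spring button, m: 0 = fully up, grows as it is pressed down, at most 0.009; about 0.006 while under the handle's tube, back to 0 when popped up through the hole. Spring 2 N at 0, 5 N at 0.007
- pot: Closed aluminium pot with a black knob, 180 mm across, 134 mm tall, on the other hot plate; leave alone. Origin: centre of the underside
- cup: Orange plastic cup, 78 mm across, 92 mm tall; leave alone. Origin: centre of the underside
- tumbler: Glass tumbler, 70 mm across, 105 mm tall; leave alone. Origin: centre of the underside
- eggcup: White ceramic egg cup, 49 mm across, 62 mm tall; leave alone. Origin: centre of the underside
- fork: Steel table fork, 205 mm long, lying flat on the table; leave alone. Origin: near its middle, on the underside
- salt: Salt shaker of glass with a steel cap, 44 mm across, 75 mm tall; leave alone. Origin: centre of the underside
There are look-alikes about, which are no part of the job. There is more than one size of the handle; the job needs the largest.

How it is judged:
By the outcome, as a careful person would: the job done as asked, in the order asked, and still so for the second after the job is handed in, with the robot touching nothing.
It also fails if it takes over 42 s, if anything falls off the work surface, if the arm or the gripper's body presses on something with over 40 N, if the wrist force passes 120 N, or if a joint passes its speed limit or range.

## Working session

There is one attempt and no reset: what is moved stays moved. The work goes in short steps, Python scripts to look and compute and a tool call to move; the robot and the scene stay as the last step left them, time stands still between calls to the robot, and variables do not carry over. Pictures are saved under pics/ and viewed, at most 10 in all, crops included, and the job is handed in when it is done.

Besides the shell and the picture viewer there is one more tool, called after "Emit:" by a JSON object that holds its "fn" and its "kwargs". arm_command: Moves the arm, as the interface text tells. Its arguments: {"type":"object","properties":{"series":{"type":"array"},"newtons":{"type":"number"}},"required":["series"]}

```bash
mkdir -p pics; python3 - <<'E'
from plant import status,cams,bot,spotter
import cv2,numpy as np
for c in("scene","top"):
    im=cams.capture(c); cv2.imwrite(f"pics/{c}0.png",im[:,:,::-1])
    m=cams.camera_model(c); print(c,m["K"].tolist() if hasattr(m["K"],'tolist') else m["K"],m["rvec"],m["tvec"])
    for t in("handle","handle_mouth","handle_hole","pan","stub_tip","stub_shoulder","button_seat","pot"):
        for d in spotter.search_frame(c,t): print(c,t,np.round(d["point"],3),round(d["conf"],2))
s=status.get_state();print(s["clock"],s["position"],bot.pinch_z)
E
```

```text
scene [[413.3482651166292, 0.0, 274.2678286067222], [0.0, 413.3482651166292, 209.56578487991132], [0.0, 0.0, 1.0]] [ 1.9174592   1.6238475  -0.63018419] [-0.08114823 -0.28436304  1.58236403]
scene handle [0.356 0.175 0.015] 0.84
scene handle [0.463 0.316 0.027] 0.69
scene handle [0.194 0.309 0.023] 0.61
scene handle_mouth [0.464 0.313 0.025] 0.71
scene handle_mouth [0.361 0.175 0.018] 0.55
scene handle_mouth [0.191 0.31  0.018] 0.51
scene handle_hole [0.468 0.315 0.03 ] 0.86
scene handle_hole [0.191 0.312 0.022] 0.61
scene handle_hole [0.36  0.179 0.022] 0.48
scene pan [ 0.748 -0.146  0.089] 0.76
scene stub_tip [ 0.75  -0.15   0.088] 0.66
scene stub_shoulder [ 0.75  -0.151  0.089] 0.72
scene button_seat [ 0.747 -0.148  0.088] 0.7
scene button_seat [ 0.54  -0.523  0.075] 0.25
scene pot [0.799 0.067 0.19 ] 0.79
top [[473.50977596659436, 0.0, 284.69024650886723], [0.0, 473.50977596659436, 205.78074627326862], [0.0, 0.0, 1.0]] [ 2.18472853 -2.16468843  0.07855065] [0.009382   0.49596551 1.47761346]
top handle [0.446 0.314 0.035] 0.72
top handle [0.183 0.314 0.027] 0.71
top handle [0.345 0.179 0.024] 0.67
top handle_mouth [0.185 0.313 0.019] 0.93
top handle_mouth [0.448 0.324 0.027] 0.68
top handle_mouth [0.347 0.177 0.024] 0.63
top handle_hole [0.444 0.32  0.028] 0.88
top handle_hole [0.188 0.311 0.02 ] 0.56
top handle_hole [0.341 0.178 0.02 ] 0.55
top pan [ 0.769 -0.151  0.09 ] 0.98
top stub_tip [ 0.764 -0.151  0.092] 0.88
top stub_tip [0.388 0.473 0.007] 0.34
top stub_shoulder [0.448 0.32  0.027] 0.69
top stub_shoulder [ 0.765 -0.151  0.094] 0.65
top button_seat [ 0.765 -0.156  0.088] 0.68
top button_seat [ 0.383 -0.257  0.068] 0.52
top pot [0.761 0.076 0.186] 0.71
top pot [ 0.77  -0.155  0.091] 0.58
0.9 [ 0.2465256  -0.49166949  0.19295164] 0.0187
```

View pics/scene0.png

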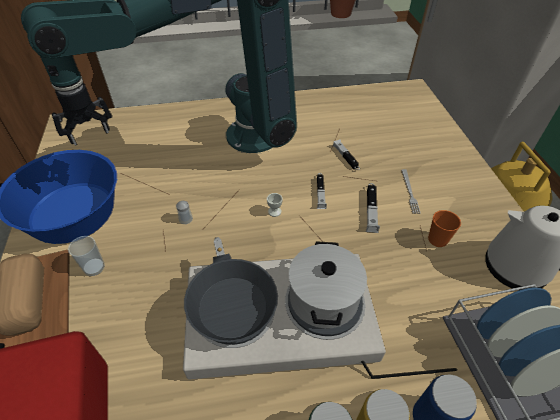

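View pics/top0.png

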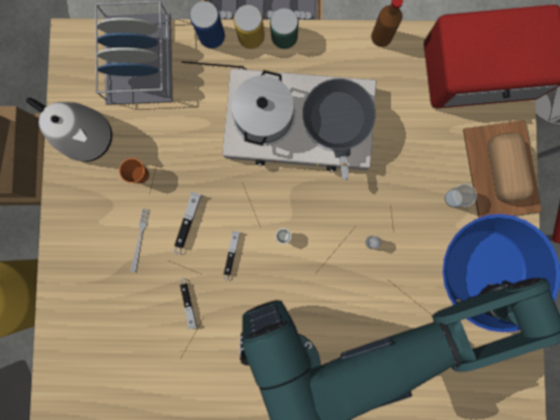

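Both views show the stove with the pan (top 340,112; stub pointing down to 345,175) and the pot at (262,105). Three handles could be the wanted one: top (188,222), (232,254) and (189,303). In the scene view they are at (372,207), (320,190) and (345,155). The first looks largest, so I'll measure all three and crop.

```bash
cat > h.py <<'E'
import numpy as np,cv2
from plant import status,cams,bot,spotter
def proj(c,P):
    m=cams.camera_model(c)
    return cv2.projectPoints(np.float64(P).reshape(-1,1,3),np.float64(m["rvec"]),np.float64(m["tvec"]),np.float64(m["K"]),None)[0][:,0]
def back(c,uv,z):
    m=cams.camera_model(c);R=cv2.Rodrigues(np.float64(m["rvec"]))[0];t=np.float64(m["tvec"]).ravel()
    d=(R.T@np.linalg.inv(np.float64(m["K"]))@np.c_[np.float64(uv).reshape(-1,2),np.ones(len(np.float64(uv).reshape(-1,2)))].T).T
    C=-R.T@t
    return C+d*((z-C[2])/d[:,2])[:,None]
def crop(c,im,x0,y0,x1,y1,k):
    return cv2.resize(im[y0:y1,x0:x1,::-1],None,fx=k,fy=k,interpolation=cv2.INTER_CUBIC)
E
python3 - <<'E'
from h import *
ims={}
for c in("scene","top"):
    ims[c]=cams.capture(c)
    for d in spotter.masks_of(c,"handle"):
        v,u=np.nonzero(d["pixels"]); P=back(c,np.c_[u,v],0.02)[:,:2]
        m=P.mean(0);w,V=np.linalg.eigh(np.cov((P-m).T));a=V[:,1];s=(P-m)@a;q=(P-m)@V[:,0]
        print(c,round(d["conf"],2),(u.mean().round(),v.mean().round()),m.round(4),"len",np.ptp(s).round(3),"wid",np.ptp(q).round(3),"ang",np.degrees(np.arctan2(a[1],a[0])).round(1),(m+a*s.max()).round(3),(m+a*s.min()).round(3))
    for d in spotter.masks_of(c,"pan"):
        v,u=np.nonzero(d["pixels"]);print("pan",c,round(d["conf"],2),u.min(),u.max(),v.min(),v.max())
A=crop("top",ims["top"],150,180,250,260,4);B=crop("top",ims["top"],290,70,390,190,4)
C=crop("scene",ims["scene"],340,170,410,240,4);D=crop("scene",ims["scene"],180,225,280,345,4)
o=np.zeros((600,800,3),np.uint8);o[:320,:400]=A
o[320:600,:280]=C;o[:480,400:]=B
cv2.imwrite("pics/c1.png",o)
cv2.imwrite("pics/c2.png",D)
E
```

```text
scene 0.69 (np.float64(321.0), np.float64(191.0)) [0.3546 0.1781] len 0.162 wid 0.026 ang 169.0 [0.269 0.195] [0.428 0.164]
scene 0.57 (np.float64(372.0), np.float64(209.0)) [0.456  0.3183] len 0.212 wid 0.039 ang 163.1 [0.345 0.352] [0.548 0.29 ]
scene 0.53 (np.float64(346.0), np.float64(154.0)) [0.1865 0.3095] len 0.164 wid 0.04 ang -168.1 [0.106 0.293] [0.267 0.326]
pan scene 0.96 183 278 237 341
pan scene 0.21 367 378 184 232
top 0.78 (np.float64(231.0), np.float64(254.0)) [0.3421 0.1825] len 0.136 wid 0.023 ang 168.6 [0.279 0.195] [0.412 0.168]
top 0.73 (np.float64(187.0), np.float64(220.0)) [0.4495 0.3228] len 0.182 wid 0.035 ang 162.7 [0.36  0.351] [0.534 0.296]
top 0.56 (np.float64(187.0), np.float64(304.0)) [0.1858 0.3147] len 0.146 wid 0.027 ang -166.1 [0.115 0.297] [0.257 0.332]
pan top 0.88 302 374 78 179
```

View pics/c1.png

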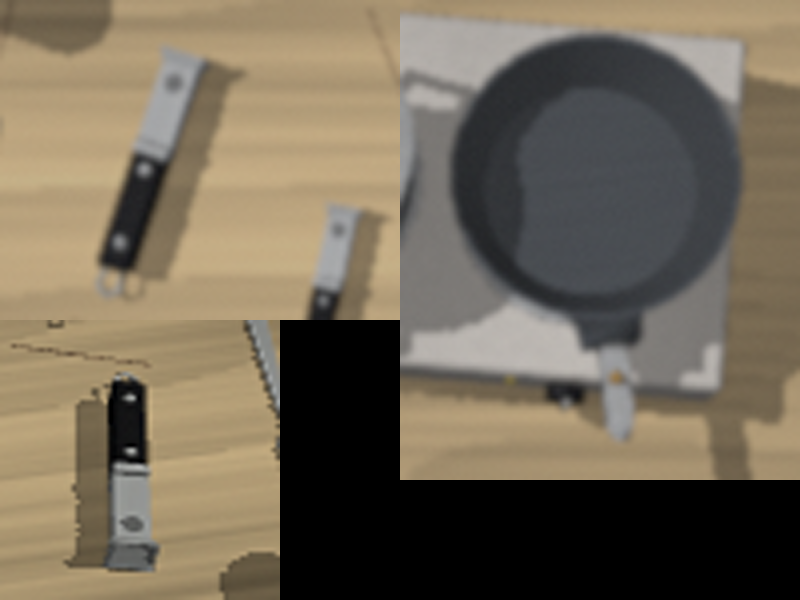

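View pics/c2.png

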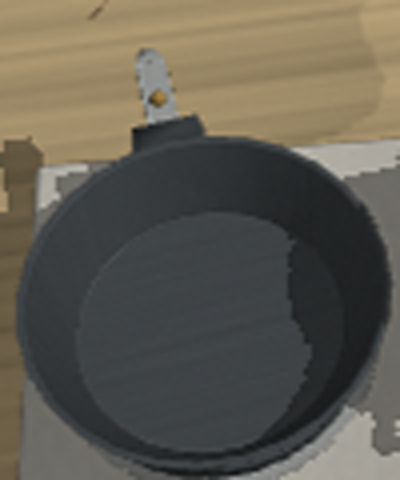

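c1 shows the largest handle with its hole at (174,82) and grip screws at (144,169) and (120,241). The top view of the pan has the button at (616,377), the stub tip at (620,438) and the rim centre near (596,178). c2 has the button at (157,98) and the tip at (147,50). I choose the top (188,222) handle.

```bash
python3 - <<'E'
from h import *
def px(x,y,ox,oy): return ((x+.5)/4-.5+ox,(y+.5)/4-.5+oy)
T=lambda n,c,p,z: print(n,c,back(c,p,z)[0].round(4))
for n,a,b,z in[("hole",(174,82),(131,203),.026),("s1",(144,169),(130,131),.030),("s2",(120,241),(130,78),.030)]:
    T(n,"top",px(*a,150,180),z);T(n,"scene",px(*b,340,170),z)
T("button","top",px(216,377,290,70),.127);T("button","scene",px(157,98,180,225),.127)
T("tip","top",px(220,437,290,70),.116);T("tip","scene",px(147,50,180,225),.116)
# pan rim circle fits from mask
from scipy.optimize import least_squares
for c in("top","scene"):
    cams.capture(c)
    d=spotter.masks_of(c,"pan")[0];k=d["pixels"].astype(np.uint8)
    k=cv2.morphologyEx(k,cv2.MORPH_OPEN,np.ones((25,25),np.uint8))
    ct=max(cv2.findContours(k,0,1)[0],key=len)[:,0]
    P=back(c,ct,.132)[:,:2]
    r=least_squares(lambda q:np.hypot(*(P-q[:2]).T)-q[2],[.75,-.15,.11],loss="soft_l1",f_scale=.002);print(c,"rim",r.x.round(4))
E
```

```text
hole top [0.5108 0.3035 0.026 ]
hole scene [0.5084 0.3012 0.026 ]
s1 top [0.4416 0.3245 0.03  ]
s1 scene [0.4398 0.3225 0.03  ]
s2 top [0.385  0.3418 0.03  ]
s2 scene [0.3832 0.3413 0.03  ]
button top [ 0.6129 -0.1602  0.127 ]
button scene [ 0.6161 -0.1631  0.127 ]
tip top [ 0.5698 -0.1644  0.116 ]
tip scene [ 0.5669 -0.1673  0.116 ]
top rim [ 0.7648 -0.1431  0.1055]
scene rim [ 0.7624 -0.1457  0.1077]
```

```bash
python3 - <<'E'
from h import *
s=status.get_state();R=np.array(s["orientation"]);print(s["clock"],R.round(3).tolist(),s["opening"],s["force"])
print("yaw of tool y",np.degrees(np.arctan2(R[1,1],R[0,1])))
for c in("scene","top"):
    for t in("cup","tumbler","eggcup","salt"):
        print(c,t,[(np.round(d["point"],3).tolist(),round(d["conf"],2)) for d in spotter.search_frame(c,t)[:1]])
E
```

```text
1.4 [[0.894, 0.448, 0.0], [0.448, -0.894, -0.0], [0.0, 0.0, -1.0]] 0.08552319235634874 [ 0.08951754  0.52931141 -0.50039295]
yaw of tool y -63.36924149499134
scene cup [([0.594, 0.474, 0.066], 0.65)]
scene tumbler [([0.54, -0.521, 0.073], 0.6)]
scene eggcup [([0.406, 0.015, 0.043], 0.53)]
scene salt [([0.403, -0.264, 0.048], 0.87)]
top cup [([0.603, 0.489, 0.049], 0.72)]
top tumbler [([0.528, -0.537, 0.059], 0.82)]
top eggcup [([0.403, 0.019, 0.039], 0.47)]
top salt [([0.388, 0.475, 0.007], 0.61)]
```

Emit:
{"fn": "arm_command", "kwargs": {"series": [0,0,30,6.8,0,8.9,40,0,6.8,0,8.9,40,0,6.8,0,8.9,40,0,6.8,0,8.9,40,0,6.8,0,8.9,40,0,6.8,0,8.9,40,0,6.8,0,8.9,40,0,6.8,0,8.9,40,0,6.8,0,8.9,40,0,6.8,0,8.9,40,0,6.8,0,8.9,40,0,6.8,0,8.9,40,0,6.8,0,8.9,40,0,6.8,0,8.9,40,0,6.8,0,8.9,40,0,6.8,0,8.9,40,0,6.8,0,8.9,40,0,6.8,0,8.9,40,0,6.8,0,8.9,40,0,6.8,0], "newtons": 60}}

```text
clock: 3.47
position: [0.4155, 0.2707, 0.2231]
orientation: [[-0.956, 0.292, 0.001], [0.292, 0.956, 0.0], [-0.001, 0.0, -1.0]]
force: [0.9, -1.5, 0.7]
opening: 0.0855
grasp_force: 0.0
```

Emit:
{"fn": "arm_command", "kwargs": {"series": [5.5,29,0,0,0,5.5,28.6,0,0,0,0,0,-40,0,0,0,0,-40,0,0,0,0,-40,0,0,0,0,-35,0,0,0,0,-25,0,0,0,0,-15,0,0,0,0,-10,0,0,0,0,-8,0,0,0,0,-5,0,0,0,0,0,0,0]}}

```text
clock: 4.47
position: [0.4267, 0.3259, 0.0048]
orientation: [[-0.954, 0.298, -0.0], [0.298, 0.954, 0.0], [0.0, -0.0, -1.0]]
force: [-0.5, 0.2, -0.0]
opening: 0.0855
grasp_force: 0.0
```

Emit:
{"fn": "arm_command", "kwargs": {"series": [0,0,-1,0,0.5,0,0,0,0,1,0,0,0,0,1,0,0,0,0,1,0,0,0,0,1,0,0,0,0,1,0,0,0,0,1,0,0,0,0,1,0,0,0,0,1,0,0,0,0,1], "newtons": 60}}

```text
clock: 5.3
position: [0.4266, 0.3259, 0.0039]
orientation: [[-0.954, 0.299, -0.0], [0.299, 0.954, 0.0], [0.0, 0.0, -1.0]]
force: [0.3, -0.2, 0.7]
opening: 0.0002
grasp_force: 0.0
```

```bash
python3 - <<'E'
from h import *
a=cams.capture("scene");b=cams.capture("top")
o=np.zeros((480,800,3),np.uint8);o[:,:400]=crop(0,a,310,130,410,250,4);o[:,400:]=crop(0,b,140,160,240,280,4)
cv2.imwrite("pics/c3.png",o);s=status.get_state();print(s["position"],s["opening"])
E
```

```text
[0.42658665 0.32591499 0.00389616] -0.00015710952808036194
```

View pics/c3.png

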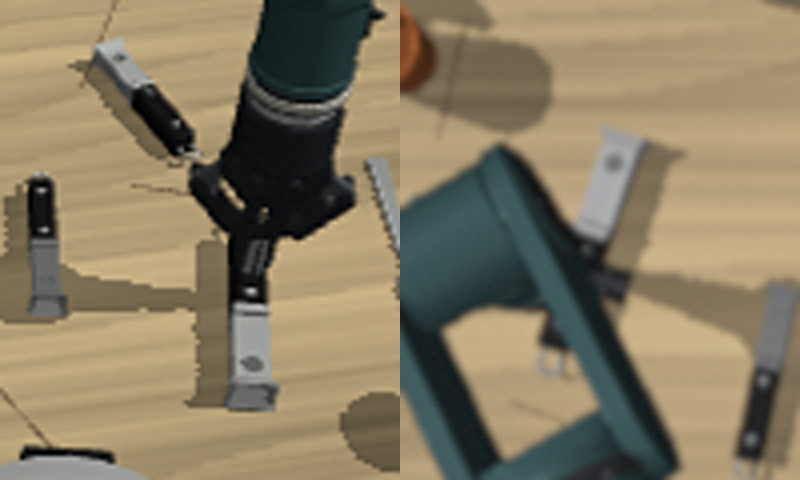

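c3 shows the fingers at the grip (scene crop 250,250) with the handle undisturbed. The opening reads 0, which doesn't match a 28 mm grip between the pads, so a small lift will show whether it is held.

Emit:
{"fn": "arm_command", "kwargs": {"series": [0,0,0,0,1,0,0,5,0,1,0,0,15,0,1,0,0,15,0,1,0,0,15,0,1,0,0,0,0,1,0,0,0,0,1], "newtons": 60}}

```text
clock: 5.98
position: [0.4275, 0.3264, 0.0551]
orientation: [[-0.954, 0.299, 0.003], [0.299, 0.954, 0.002], [-0.002, 0.002, -1.0]]
force: [0.9, -0.2, 0.2]
opening: -0.0
grasp_force: 0.0
```

```bash
python3 - <<'E'
from h import *
a=cams.capture("scene");b=cams.capture("top")
o=np.zeros((480,800,3),np.uint8);o[:,:400]=crop(0,a,310,130,410,250,4);o[:,400:]=crop(0,b,140,160,240,280,4)
cv2.imwrite("pics/c4.png",o);s=status.get_state();print({k:np.round(s[k],3).tolist() for k in s if k!="orientation"})
E
```

```text
{'clock': 6.083, 'joint_pos': [31.323, 7.34, 92.143, 0.004, 80.597, -41.308], 'joint_vel': [0.025, 0.589, 0.688, -0.07, 0.098, -0.039], 'joint_torque': [0.001, -35.736, -30.085, 0.0, -0.028, -0.0], 'position': [0.426, 0.326, 0.053], 'force': [-1.165, -0.27, -0.376], 'ft_torque': [-0.045, -0.024, 0.025], 'grasp_force': 0.0, 'opening': 0.0}
```

View pics/c4.png

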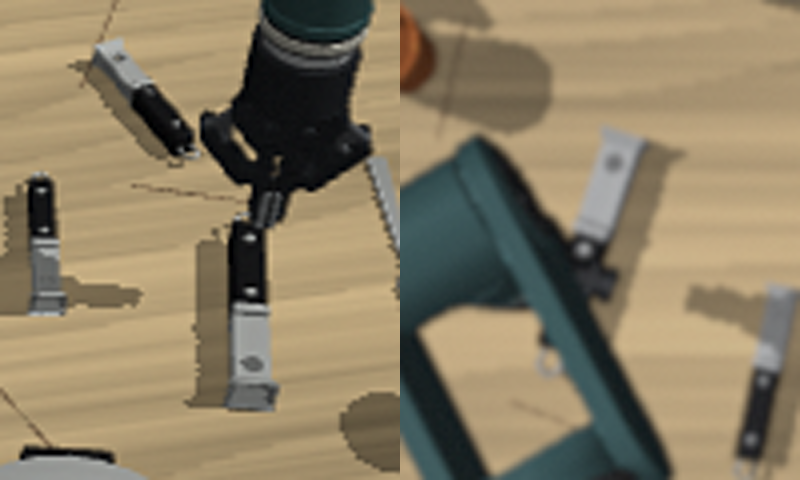

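c4 shows the shut fingers' tips at scene crop (262,225), i.e. about (375,186), with the handle unlifted. I'll project the reported TCP into both views to see whether it matches.

```bash
python3 - <<'E'
from h import *
s=status.get_state();p=np.array(s["position"])
for c,o in(("scene",(310,130)),("top",(140,160))):
    for q in(p,p+[0,0,.03],[.4266,.3259,.0039],[.4265,.3283,.03],[.4265,.3283,0]): 
        u=proj(c,q)[0];print(c,np.round(q,3),u.round(1),((u-o)*4).round())
print(back("scene",[(375.2,186)],.053),back("scene",[(375.2,186)],.083))
E
```

```text
scene [0.426 0.326 0.053] [372.9 194.1] [252. 256.]
scene [0.426 0.326 0.083] [374.6 187.3] [258. 229.]
scene [0.427 0.326 0.004] [370.4 204.8] [242. 299.]
scene [0.426 0.328 0.03 ] [372.5 199.1] [250. 277.]
scene [0.426 0.328 0.   ] [370.9 205.5] [244. 302.]
top [0.426 0.326 0.053] [183.5 226.5] [174. 266.]
top [0.426 0.326 0.083] [181.3 226.2] [165. 265.]
top [0.427 0.326 0.004] [186.9 227. ] [187. 268.]
top [0.426 0.328 0.03 ] [184.3 226.7] [177. 267.]
top [0.426 0.328 0.   ] [186.4 227. ] [185. 268.]
[[0.3927167  0.34428889 0.053     ]] [[0.42094191 0.32926916 0.083     ]]
```

The reported TCP projects to (252,256), but the tips are at (262,225). In both looks they stand about 30 mm higher than reported. The fingers therefore shut just above the 30 mm tall grip. I'll open, go down about 25 mm further and close, watching the force and the opening.

Emit:
{"fn": "arm_command", "kwargs": {"series": [0,0,5,0,0,0,0,0,0,0,0,0,0,0,0,0,0,0,0,0,0,0,0,0,0,0,0,0,0,0,0,0,-15,0,0,0,0,-15,0,0,0,0,-15,0,0,0,0,-10,0,0,0,0,-8,0,0,0,0,-6,0,0,0,0,-5,0,0,0,0,-3,0,0,0,0,0,0,0]}}

```text
clock: 7.33
position: [0.4265, 0.3258, -0.0184]
orientation: [[-0.954, 0.298, -0.0], [0.298, 0.954, -0.0], [0.0, -0.0, -1.0]]
force: [0.1, 0.7, 1.2]
opening: 0.0857
grasp_force: 0.0
```

Emit:
{"fn": "arm_command", "kwargs": {"series": [0,0,-4,0,0.3,0,0,0,0,0.5,0,0,0,0,0.6,0,0,0,0,0.7,0,0,0,0,0.8,0,0,0,0,1,0,0,0,0,1,0,0,0,0,1], "newtons": 60}}

```text
clock: 8.0
position: [0.4272, 0.3263, -0.0213]
orientation: [[-0.954, 0.298, 0.001], [0.298, 0.954, 0.001], [-0.001, 0.001, -1.0]]
force: [0.5, 0.1, 3.8]
opening: 0.0265
grasp_force: 62.0
```

Gripped: opening 26.5 mm at 62 N. Next I'll lift, carry to the pre-insert place and look there.

Emit:
{"fn": "arm_command", "kwargs": {"series": [0,0,10,0,1,0,0,25,0,1,0,0,35,0,1,0,0,35,0,1,0,0,35,0,1,0,-20,10,0,1,0,-35,0,2,1,0,-38,0,2,1,0,-38,0,2,1,0,-38,0,2,1,0,-38,0,2,1,0,-38,0,2,1,0,-38,0,2,1,0,-38,0,2,1,0,-38,0,2,1,0,-38,0,2,1,0,-38,0,2,1,0,-38,0,2,1,0,-36,0,1.8,1,0,-20,0,0,1]}}

```text
clock: 9.67
position: [0.4255, -0.2066, 0.1278]
orientation: [[-0.99, -0.144, -0.001], [-0.144, 0.99, -0.001], [0.001, -0.001, -1.0]]
force: [0.8, 0.3, -1.9]
opening: 0.0263
grasp_force: 61.5
```

Emit:
{"fn": "arm_command", "kwargs": {"series": [0,-18,-10,0,1,0,0,-20,0,1,0,0,-10,0,1,0,0,0,0,1,0,0,0,0,1]}}

```text
clock: 10.08
position: [0.4258, -0.2201, 0.0871]
orientation: [[-0.989, -0.147, -0.002], [-0.147, 0.989, 0.002], [0.002, 0.002, -1.0]]
force: [-0.4, -0.2, -1.3]
opening: 0.0263
grasp_force: 61.4
```

```bash
python3 - <<'E'
from h import *
a=cams.capture("scene");b=cams.capture("top")
o=np.zeros((560,800,3),np.uint8);o[:,:400]=crop(0,a,170,150,270,290,4);o[:,400:]=crop(0,b,310,110,410,250,4)
cv2.imwrite("pics/c5.png",o);s=status.get_state();print({k:np.round(s[k],4).tolist() for k in("clock","position","opening","grasp_force","force","joint_pos")})
R=np.array(s["orientation"]);print(np.degrees(np.arctan2(R[1,1],R[0,1])))
E
```

```text
{'clock': 10.1833, 'position': [0.4271, -0.2207, 0.0889], 'opening': 0.0264, 'grasp_force': 61.423, 'force': [-0.4414, -0.9359, -1.3667], 'joint_pos': [-34.0961, -1.3348, 96.986, 0.007, 84.2831, -132.5871]}
98.49029511973042
```

View pics/c5.png

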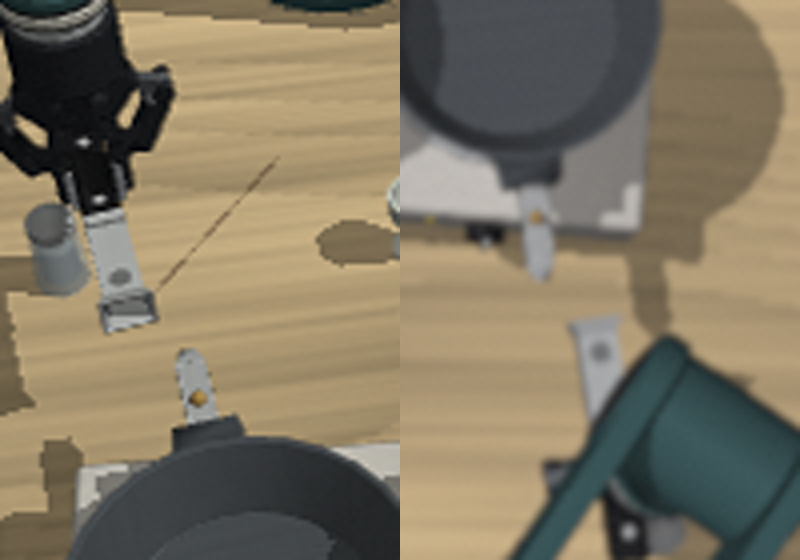

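c5: the handle is held level. Its hole is at scene crop (120,276) and top crop (600,352). The stub tip is at scene (188,352) and top (540,277), and the button at scene (198,398) and top (537,217). The salt still stands at (55,245). Next I'll triangulate.

```bash
cat >> h.py <<'E'
def tri(us,ut):
    Ps=[]
    for c in("scene","top"):
        m=cams.camera_model(c);Ps.append(np.float64(m["K"])@np.c_[cv2.Rodrigues(np.float64(m["rvec"]))[0],np.float64(m["tvec"]).ravel()])
    X=cv2.triangulatePoints(Ps[0],Ps[1],np.float64(us).reshape(2,1),np.float64(ut).reshape(2,1)).ravel();return X[:3]/X[3]
def px(x,y,ox,oy): return ((x+.5)/4-.5+ox,(y+.5)/4-.5+oy)
E
python3 - <<'E'
from h import *
S=(170,150);T=(310,110)
for n,a,b,z in(("hole",(120,276),(200,352),.136),("button",(198,398),(137,217),.127),("tip",(188,352),(140,277),.116)):
    print(n,tri(px(*a,*S),px(*b,*T)).round(4),back("scene",[px(*a,*S)],z).round(4),back("top",[px(*b,*T)],z).round(4))
# axis direction from top: boundary of tube/grip & mouth
E
```

```text
hole [ 0.5121 -0.206   0.1365] [[ 0.5115 -0.2066  0.136 ]] [[ 0.5122 -0.2057  0.136 ]]
button [ 0.6135 -0.1619  0.1233] [[ 0.6162 -0.1625  0.127 ]] [[ 0.6129 -0.1609  0.127 ]]
tip [ 0.5696 -0.1653  0.1169] [[ 0.5687 -0.1667  0.116 ]] [[ 0.5698 -0.1644  0.116 ]]
```

Emit:
{"fn": "arm_command", "kwargs": {"series": [0,10,0,-1,1,-2,15,0,-1.1,1,-2,11.8,-4,0,1,0,0,-4,0,1,0,0,-3.5,0,1,12.4,1.4,0,0,1,12.4,1.4,0,0,1,0,0,0,0,1,0,0,0,0,1,0,0,0,0,1]}}

```text
clock: 11.02
position: [0.4477, -0.1817, 0.0763]
orientation: [[-0.994, -0.11, -0.001], [-0.11, 0.994, 0.0], [0.001, 0.0, -1.0]]
force: [0.1, 0.7, -1.4]
opening: 0.0265
grasp_force: 61.5
```

```bash
python3 - <<'E'
from h import *
a=cams.capture("scene");b=cams.capture("top")
o=np.zeros((560,800,3),np.uint8);o[:,:400]=crop(0,a,170,170,270,310,4);o[:,400:]=crop(0,b,300,100,400,240,4)
cv2.imwrite("pics/c6.png",o);s=status.get_state();print({k:np.round(s[k],4).tolist() for k in("clock","position","opening","grasp_force","force")})
R=np.array(s["orientation"]);print(np.degrees(np.arctan2(R[1,1],R[0,1])))
E
```

```text
{'clock': 11.1167, 'position': [0.4474, -0.1817, 0.0763], 'opening': 0.0264, 'grasp_force': 61.4773, 'force': [0.42, 0.0041, -1.1969]}
96.31932407031103
```

View pics/c6.png

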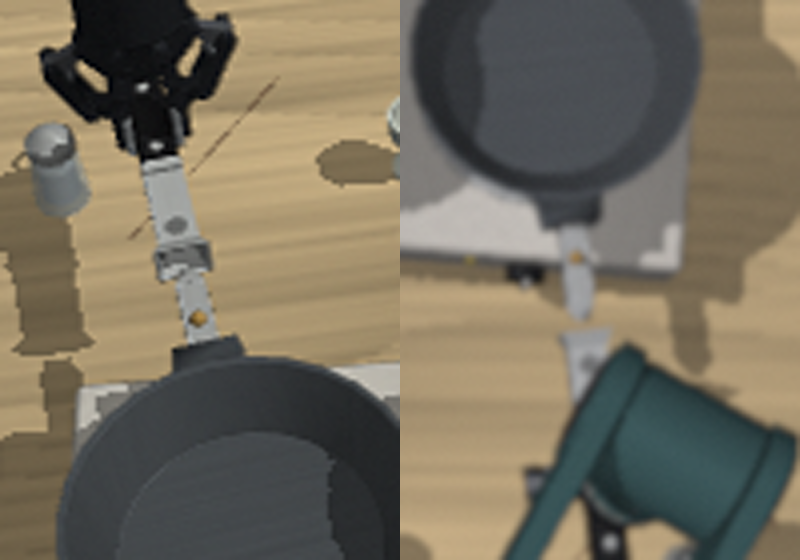

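c6: in the scene view the hole (176,225), the mouth and the button (198,317) are collinear. In the top view the bell centre (586,336) lies on the pan-centre–button line. A quick numeric check of height and gap follows.

```bash
python3 - <<'E'
from h import *
S=(170,170);T=(300,100)
h=tri(px(176,225,*S),px(188,364,*T));b=tri(px(198,317,*S),px(177,257,*T));print(h.round(4),b.round(4))
d=np.array([.9938,.1115]);n=np.array([-.1115,.9938]);e=(b-h)[:2];print("along",e@d,"lat",e@n)
E
```

```text
[ 0.5337 -0.1702  0.1243] [ 0.6134 -0.1618  0.1241]
along 0.08012074266852995 lat -0.0005099571301134045
```

Emit:
{"fn": "arm_command", "kwargs": {"series": [5,0.55,0,0,1,5,0.55,0,0,1,5,0.55,0,0,1,5,0.55,0,0,1,5,0.55,0,0,1,5,0.55,0,0,1,5,0.55,0,0,1,5,0.55,0,0,1,0,0,0,0,1,0,0,0,0,1]}}

```text
clock: 11.95
position: [0.4876, -0.177, 0.0763]
orientation: [[-0.994, -0.111, -0.0], [-0.111, 0.994, 0.0], [0.0, 0.0, -1.0]]
force: [0.5, -0.2, -2.3]
opening: 0.0264
grasp_force: 61.5
```

Emit:
{"fn": "arm_command", "kwargs": {"series": [3,0.33,0,0,1,3,0.33,0,0,1,3,0.33,0,0,1,2,0.22,0,0,1,2,0.22,0,0,1,2,0.22,0,0,1,2,0.22,0,0,1,2,0.22,0,0,1,2,0.22,0,0,1,2,0.22,0,0,1,2,0.22,0,0,1,0,0,0,0,1]}}

```text
clock: 12.95
position: [0.5137, -0.1744, 0.077]
orientation: [[-0.994, -0.11, 0.003], [-0.11, 0.994, -0.0], [-0.003, -0.0, -1.0]]
force: [-0.3, -0.4, 2.2]
opening: 0.0264
grasp_force: 61.8
```

Emit:
{"fn": "arm_command", "kwargs": {"series": [2,0.22,0,0,1,2,0.22,0,0,1,2,0.22,0,0,1,2,0.22,0,0,1,1,0.11,0,0,1,1,0.11,0,0,1,1,0.11,0,0,1,1,0.11,0,0,1,0,0,0,0,1]}}

```text
clock: 13.7
position: [0.5253, -0.1728, 0.0762]
orientation: [[-0.994, -0.111, 0.002], [-0.111, 0.994, 0.0], [-0.002, 0.0, -1.0]]
force: [4.3, 1.2, -1.1]
opening: 0.0261
grasp_force: 61.6
```

Emit:
{"fn": "arm_command", "kwargs": {"series": [1,0.11,0,0,1,1,0.11,0,0,1,1,0.11,0,0,1,0,0,0,0,1]}}

```text
clock: 14.03
position: [0.5266, -0.1727, 0.0759]
orientation: [[-0.994, -0.11, -0.002], [-0.11, 0.994, 0.0], [0.002, 0.001, -1.0]]
force: [-0.7, -0.0, -0.4]
opening: 0.0266
grasp_force: 61.6
```

Emit:
{"fn": "arm_command", "kwargs": {"series": [0.7,0.08,0,0,1,0.7,0.08,0,0,1,0,0,0,0,1,0,0,0,0,1]}}

```text
clock: 14.37
position: [0.5286, -0.1725, 0.0761]
orientation: [[-0.994, -0.11, -0.001], [-0.11, 0.994, 0.0], [0.001, 0.0, -1.0]]
force: [-1.0, -0.3, -2.2]
opening: 0.0264
grasp_force: 61.5
```

```bash
python3 - <<'E'
from h import *
a=cams.capture("scene");b=cams.capture("top")
o=np.zeros((600,800,3),np.uint8);o[:,:400]=crop(0,a,195,215,245,290,8);o[:,400:]=crop(0,b,320,125,370,200,8)
cv2.imwrite("pics/c7.png",o);s=status.get_state();print({k:np.round(s[k],4).tolist() for k in("clock","position","opening","grasp_force","force")})
E
```

```text
{'clock': 14.4667, 'position': [0.5285, -0.1725, 0.0762], 'opening': 0.0262, 'grasp_force': 61.4972, 'force': [-0.1768, 0.616, -1.1871]}
```

View pics/c7.png

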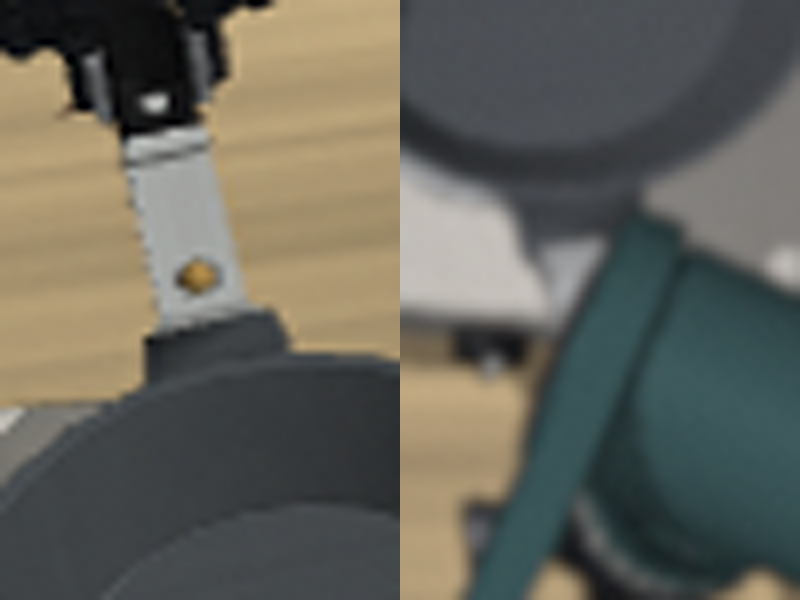

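c7 shows the brass button up through the hole (198,275) with the mouth at the shoulder (200,320). I'll nudge it 1 mm more to see if it meets the shoulder.

Emit:
{"fn": "arm_command", "kwargs": {"series": [0.5,0.06,0,0,1,0.5,0.06,0,0,1,0,0,0,0,1,0,0,0,0,1]}}

```text
clock: 14.8
position: [0.5285, -0.1724, 0.076]
orientation: [[-0.994, -0.11, -0.003], [-0.11, 0.994, 0.0], [0.003, 0.001, -1.0]]
force: [-4.2, -1.4, -0.5]
opening: 0.0264
grasp_force: 61.5
```

Emit:
{"fn": "arm_command", "kwargs": {"series": [-0.7,-0.08,0,0,1,0,0,0,0,0.85,0,0,0,0,0.7,0,0,0,0,0.5,0,0,0,0,0.3,0,0,0,0,0,0,0,0,0,0,0,0,0,0,0,0,0,0,0,0,0,0,0,0,0,0,0,10,0,0,0,0,20,0,0,0,0,35,0,0,0,0,35,0,0,-20,0,30,0,0,-35,0,0,0,0,-35,0,0,0,0,-35,0,0,0,0,0,0,0,0,0]}}

```text
clock: 16.38
position: [0.3995, -0.1719, 0.2075]
orientation: [[-0.994, -0.108, -0.001], [-0.108, 0.994, -0.001], [0.001, -0.001, -1.0]]
force: [1.4, 1.0, -0.8]
opening: 0.0853
grasp_force: 0.0
```

```bash
python3 - <<'E'
from h import *
a=cams.capture("scene");b=cams.capture("top")
o=np.zeros((600,800,3),np.uint8);o[:,:400]=crop(0,a,170,180,270,330,4);o[:,400:]=crop(0,b,300,70,400,220,4)
cv2.imwrite("pics/c8.png",o);s=status.get_state();print({k:np.round(s[k],4).tolist() for k in("clock","position","opening","force")})
E
```

```text
{'clock': 16.4833, 'position': [0.4038, -0.1726, 0.2077], 'opening': 0.0851, 'force': [0.7448, 0.0301, 0.7292]}
```

View pics/c8.png

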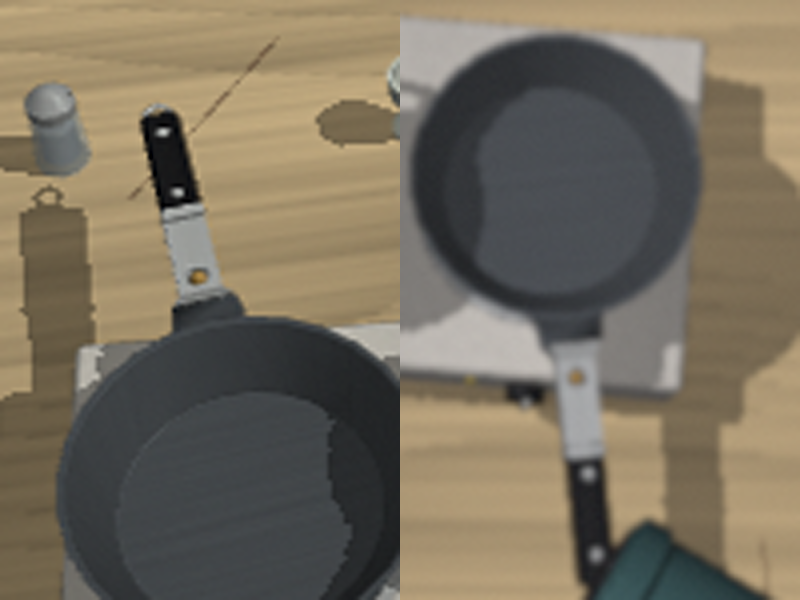

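c8 shows the handle fitted and released. The button is up through the hole (scene 198,277; top 576,377), and the pan and salt haven't moved. I'm handing in.

```bash
python3 -c "
from plant import bot
print(bot.finish_job())"
```

```text
the job is handed in; nothing more can be done
None
```

The largest handle is fitted fully onto the pan's stub with the brass button up through its hole, released, the pan still in place on its hot plate, and the job handed in at about 16.5 s.

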